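Open the filter cover of the bench dust unit

TASK

Open the small grey dust filter unit on the bench by pressing and pushing only: press its snap tab down until the white cover springs forward, then push the cover (it has an upright rib for that) all the way out of its two side rails, so that it lies flat on the unit's landing deck with the filter uncovered. Do not lift or carry the cover, and leave the dropper bottle, sanding block and loupe where they stand.

Things in the scene. Friction and masses are not known exactly. Their poses are not given: they have to be found in the camera images.
- filter_unit: Grey dust filter unit, fixed. Origin: on the bench surface under the centre of the cover's seat. +y is the way the cover comes off, z up. Main box x -47 to 47, y -52 to 146 mm, a hose spigot to y = -67. Seat 36 mm above the bench between side rails (y -50 to 40) whose lips overhang the cover; rails and end wall 44 mm high. Tab housing on the -x side: x -84 to -47, y -42 to -2, 38 mm high.
- deck (a point): Centre of the flat landing deck, at y = 90 mm in the unit's frame, 36 mm above the bench, level with the seat and straight on from it. The deck is 94 mm wide, y = 40 to 140 mm, with open sides and a 4 mm high stop at its far end (y = 140 to 146).
- tab_top (a point): Centre of the top of the snap tab, a white square push pad 32 x 32 mm, 56 mm above the bench, at x = -65, y = -22 mm in the unit's frame. The point moves with the tab. Even when fully down the pad stands proud of rails and housing.
- tab (a joint): Travel of the snap tab, m: 0 up, 0.009 fully down. Spring return, 2.6 to 6 N, plus up to 5 N of catch friction. The catch lets go at about 0.006; a spring pin then pushes the cover some 9 mm along the unit's +y. Let go, the tab stays part-way down (0.003 to 0.005) under the cover, which stays released; the tab comes up again once the cover has gone some 22 mm.
- cover: White flat sliding cover, loose, 74 (x) x 80 (y) x 4 mm, 0.1 kg. Origin: centre of its underside; it starts at (0, 0, 36 mm) in the unit's frame, axes parallel. Latched, it cannot go forward; released, it slides along the unit's +y with a few newtons. Its trailing edge has left the rails after 80 mm; its leading edge meets the end stop after 100 mm.
- cover_rib (a point): Middle of the top of the cover's upright push rib, 36 mm long (x), 8 mm thick (y), rising 16 mm from the cover's top face across its middle; this point is 20 mm above the cover's underside (56 mm above the bench). Push on the rib's flat -y side.
- by_flux_bottle: Bystander: small amber dropper bottle, 34 mm diameter, 94 mm tall, loose. Origin: centre of its underside.
- by_sanding_block: Bystander: sanding block, 42 x 72 x 24 mm, loose. Origin: centre of its underside.
- by_loupe: Bystander: small loupe on a foot, 20 x 32 x 26 mm, loose. Origin: centre of its underside.
Things that resemble listed ones, but are neither listed nor needed, are in the scene too. What is shaped like the cover but blue or orange is not meant.

How it is judged:
By the outcome, as a careful person would: the job done as asked, in the order asked, and still so for the second after the job is handed in, with the robot touching nothing.
It also fails if it takes over 35 s, if anything falls off the work surface, if the arm or the gripper's body presses on something with over 40 N, if the wrist force passes 120 N, or if a joint passes its speed limit or range.

ROBOT

A 6-joint arm with a two-finger parallel gripper is mounted at the origin on a cart in front of the work surface, level with it; the furniture and walls round the work are solid. World frame = base frame: x ahead of the robot, y to its left, z up, the work surface at z = 0. Lengths are in m, angles in rad, forces in N, time in s.
With the tool pointing down it reaches from about 0.25 to 0.725 m from the base axis. Payload 4 kg.
Tool frame: the origin (TCP) lies on the front face of the gripper's body, between the roots of the fingers; the fingertips stand 73 mm ahead of it and the grasp point (between the pads) lies 54 mm ahead of it; z points along the fingers, y is the line along which they close (so a half turn about z gives the same grasp; the last joint's range is limited). The gripper opens to 85 mm and grips with 20 to 120 N. Pads are 22 mm wide; open, the fingers measure 114 mm over their backs; the gripper's body (76 mm by 85 mm) begins 54 mm behind the grasp point. The pads swing forward as they close: fully open they stand 13 mm farther back than shut.
Start: joints at [-1.129, 0.241, 0.005, 1.335, 0, 1.571], TCP at [0.214, -0.452, 0.304] pointing down, gripper open.
Joint ranges: [-2.72, 2.72], [-1.05, 1.87], [-1.09, 1.28], [-1.99, 2.15], [-1.42, 1.44], [-3.14, 3.14]. Speed limits (rad/s): [2.79, 2.79, 3.14, 3.14, 3.14, 3.14].

INTERFACE

Orientations are given as a unit quaternion [x, y, z, w].
In Python, from workcell import bot gives the robot as it stands. The module is installed in compiled form; this text tells all that it offers.
- The arm moves only by the tool step_arm, never from a script. Its argument "rows" is a list of rows, each a list of 2 entries, a list of its own where there are three numbers: the shift along the tool's x, y, z in mm, then the turn about the tool's z in degrees. A call has 1 to 12 rows; each row is the pose to reach, as a shift and turn from the pose commanded when the call began, along the tool's axes at that moment; what a row does not reach only later rows make up. A row lasts 1/8 s, in which the tool goes at most 62.5 mm and 10.7 degrees, less where a joint would pass 70% of its speed; a pose out of reach is approached as far as the arm can. A call with a gripper value outside its range is refused whole. "claw" is the gripper's target within -1 to 1 (shut at 1, half-way at 0, fully open at -1), set as the call begins (left out, the last holds). The fingers move at their own pace and stop on an object; the grip force is fixed at half the most. Time passes only in rows, so rows that repeat a pose let the fingers close. It gives the time, the measured TCP pose, the force, the opening and the grip force at its end, in the units of the state.
- bot.get_obs(): the state, without advancing time (a new reading comes with each control period).
- bot.camera(name): name is "side" or "top" or "wrist"; returns (picture, depth): 420x560x3 uint8, red, green, blue; 420x560 float32, m along the optical axis (not along the pixel's ray), 0 where there is no reading.
- bot.camera_params(name): a dict with "fx", "fy", "cx", "cy" (pixels), "D" ([k1, k2, p1, p2, k3] as OpenCV has them; the pictures are not rectified), "pose" (4x4, takes a point from camera to world coordinates). Camera axes: x right, y up, looking along -z (the intrinsics and any distortion apply to the point x, -y, -z); pixel columns grow to the right and rows downward; lengths in m; the calibration is good to about 2 mm. A picture is of the moment at which its call begins: read the wrist's pose just before it. camera_params takes no time and is no camera call; for the wrist camera it gives the pose at the moment of the call.
- bot.job_done(): hands the job in; it is judged then, once.
Trained networks look in the newest picture that a camera, given by its name, has taken for a name from the list of things; names that differ only in an ending like _2 or _b are one class to them, and where a whole thing is asked for, a point or a joint stands for the part that bears it (a point fixed in the world has none). Each returns a list of dicts, best first, with "score" (0 to 1); they miss things now and then, are a little off and sometimes report something else, mostly with a low value. They report only what shows in the picture. A call takes as long as a camera call. They do not tell look-alikes from the thing itself.
- bot.trace(target, camera): "pixels" (420x560 bool, what is visible of it) and "uv" ([column, row] in pixels, amid what is visible of it).
The state is a dict: "clock": time; "joint_pos": joint angles; "joint_vel": joint speeds; "tau": joint torques, N m; "eef_pos": TCP position; "tool_rot": TCP orientation; "ft_force": force on the tool from outside, world axes, zero at the start; "ft_torque": the same for the moment, N m; "grip_width": finger opening in m; "grasp_force": force on a finger pad.
Only numpy, scipy, OpenCV 4.12 (cv2) and the standard library are available. Lean on these libraries where they do the work, as an engineer would, in place of code of your own. Each camera call takes 0.05 s, during which the arm holds its last target. There are 200 camera calls.

## Working session

There is one attempt and no reset: what is moved stays moved. The work goes in short steps, Python scripts to look and compute and a tool call to move; the robot and the scene stay as the last step left them, time stands still between calls to the robot, and variables do not carry over. Pictures are saved under pics/ and viewed, at most 10 in all, crops included, and the job is handed in when it is done.

Besides the shell and the picture viewer there is one more tool, called after "Request:" as name(argument=value, ...) on one line, values as JSON. step_arm: Moves the arm, as the interface text tells. Its arguments: {"type":"object","properties":{"rows":{"type":"array"},"claw":{"type":"number"}},"required":["rows"]}

```bash
mkdir -p pics; cat > h.py <<'E'
import numpy as np, cv2
from workcell import bot
def world(cam,uv,depth,P=None):
    P=P or bot.camera_params(cam); uv=np.atleast_2d(np.array(uv,float))
    K=np.array([[P["fx"],0,P["cx"]],[0,P["fy"],P["cy"]],[0,0,1.]])
    n=cv2.undistortPoints(uv.reshape(-1,1,2),K,np.array(P["D"],float)).reshape(-1,2)
    d=np.array([depth[int(round(v)),int(round(u))] for u,v in uv])
    c=np.c_[n[:,0]*d,-n[:,1]*d,-d,np.ones(len(d))]
    return (c@np.array(P["pose"]).T)[:,:3]
def save(n,im): cv2.imwrite(f"pics/{n}.png",cv2.cvtColor(im,cv2.COLOR_RGB2BGR))
E
python3 - <<'E'
from h import *
o=bot.get_obs();print(o["eef_pos"],o["tool_rot"],o["clock"])
ims=[]
for c in("top","side"):
    im,d=bot.camera(c);np.save(c+"_d.npy",d);ims.append(im);save(c+"0",im)
    P=bot.camera_params(c);print(c,np.round(P["pose"],3).tolist())
    for t in("filter_unit","tab_top","cover","cover_rib","by_flux_bottle","by_sanding_block","by_loupe"):
        for r in bot.trace(t,c)[:3]:
            v,u=np.nonzero(r["pixels"]);k=d[v,u]>0;w=world(c,np.c_[u,v][k],d,P)
            print(t,round(r["score"],2),np.round(r["uv"]),len(u),np.round(np.median(w,0),3),np.round(np.percentile(w,98,0),3))
E
```

```text
[ 0.21357975 -0.45155033  0.30301949] [ 9.75700583e-01  2.19105588e-01 -2.31884336e-04 -1.02978781e-03] 0.0
top [[0.02, 0.996, -0.091, 0.46], [-1.0, 0.019, -0.017, 0.099], [-0.015, 0.091, 0.996, 0.918], [0.0, 0.0, 0.0, 1.0]]
filter_unit 0.84 [284. 224.] 3593 [0.495 0.101 0.037] [0.585 0.178 0.057]
tab_top 0.53 [336. 232.] 254 [ 0.489 -0.004  0.056] [0.507 0.011 0.06 ]
cover 0.79 [308. 204.] 1238 [0.535 0.047 0.041] [0.573 0.089 0.057]
cover 0.78 [377. 264.] 1249 [ 0.414 -0.1    0.004] [ 0.453 -0.064  0.021]
cover 0.67 [384. 195.] 1283 [ 0.562 -0.117  0.004] [ 0.599 -0.078  0.02 ]
cover_rib 0.91 [380. 265.] 1287 [ 0.414 -0.1    0.004] [ 0.452 -0.062  0.021]
cover_rib 0.6 [386. 193.] 1319 [ 0.563 -0.117  0.004] [ 0.6   -0.078  0.02 ]
by_flux_bottle 0.54 [196. 190.] 296 [0.558 0.285 0.054] [0.578 0.306 0.094]
by_sanding_block 0.69 [287. 227.] 3863 [0.496 0.099 0.037] [0.586 0.179 0.057]
by_sanding_block 0.68 [194. 252.] 731 [0.436 0.291 0.025] [0.464 0.325 0.028]
by_loupe 0.71 [218. 128.] 137 [0.699 0.244 0.022] [0.709 0.258 0.028]
side [[-0.901, 0.23, -0.368, 0.227], [-0.434, -0.492, 0
[... 326 characters left out ...]
.004] [ 0.451 -0.062  0.02 ]
cover 0.67 [310. 239.] 3614 [0.485 0.12  0.036] [0.579 0.189 0.056]
cover_rib 0.91 [377. 205.] 729 [ 0.41  -0.095  0.004] [ 0.454 -0.062  0.02 ]
cover_rib 0.85 [302. 215.] 748 [0.529 0.052 0.04 ] [0.57  0.089 0.056]
cover_rib 0.78 [317. 184.] 511 [ 0.563 -0.116  0.005] [ 0.598 -0.078  0.021]
by_flux_bottle 0.57 [229. 284.] 815 [0.555 0.299 0.045] [0.571 0.307 0.091]
by_flux_bottle 0.19 [299. 215.] 845 [0.53  0.053 0.04 ] [0.574 0.095 0.056]
by_sanding_block 0.66 [227. 282.] 824 [0.555 0.299 0.045] [0.572 0.307 0.091]
by_sanding_block 0.64 [296. 318.] 1359 [0.432 0.299 0.023] [0.463 0.329 0.026]
by_loupe 0.72 [172. 260.] 256 [0.699 0.25  0.011] [0.715 0.262 0.026]
```

View pics/top0.png

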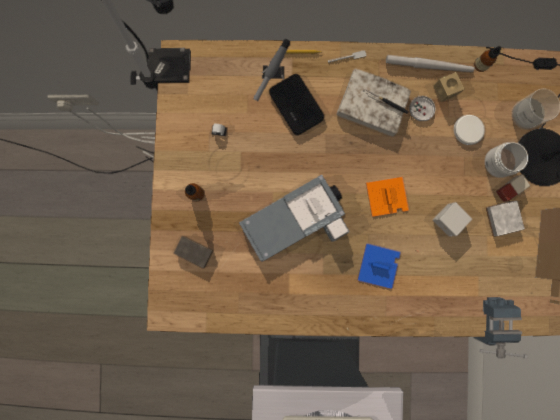

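View pics/side0.png

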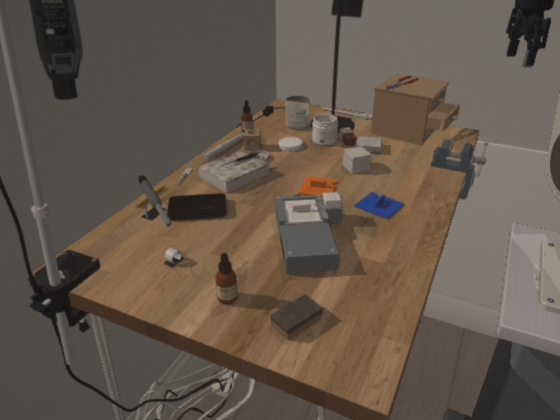

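Candidates for the cover, in the top picture: white one on the grey unit (313,205), orange (387,197) and blue (380,267). The white one in the unit is the one wanted, with its white tab at (337,229). The deck points to lower left. Bystanders: bottle (195,191), sanding block (194,252) and loupe (219,130). All are clear of the work.

```bash
cat > fit.py <<'E'
from h import *
from scipy.optimize import minimize
E
python3 - <<'E'
from h import *
d=np.load("top_d.npy");P=bot.camera_params("top")
im=cv2.cvtColor(cv2.imread("pics/top0.png"),cv2.COLOR_BGR2RGB)
v,u=np.mgrid[165:270,230:355];uv=np.c_[u.ravel(),v.ravel()]
w=world("top",uv,d,P)
for nm,lo,hi in(("body",.030,.05),("hi",.050,.065)):
    m=((w[:,2]>lo)&(w[:,2]<hi)).reshape(u.shape).astype(np.uint8)
    n,l,s,c=cv2.connectedComponentsWithStats(m)
    for i in range(1,n):
        if s[i,4]>25:
            q=w[(l==i).ravel()]
            r=cv2.minAreaRect((q[:,:2]*1000).astype(np.float32))
            print(nm,s[i,4],np.round(q.mean(0),4),np.round(r[0],1),np.round(r[1],1),round(r[2],1))
c=im[165:270,230:355];save("crop0",cv2.resize(c,None,fx=5,fy=5,interpolation=cv2.INTER_CUBIC))
E
```

```text
body 4461 [0.5102 0.0836 0.0391] [498.5  70.8] [130.  211.5] 30.8
hi 71 [0.5344 0.0457 0.0561] [534.4  45.6] [35.4  8.3] 32.4
hi 243 [ 0.4899 -0.0058  0.0563] [490.1  -5.1] [31.7 32.4] 31.0
```

View pics/crop0.png

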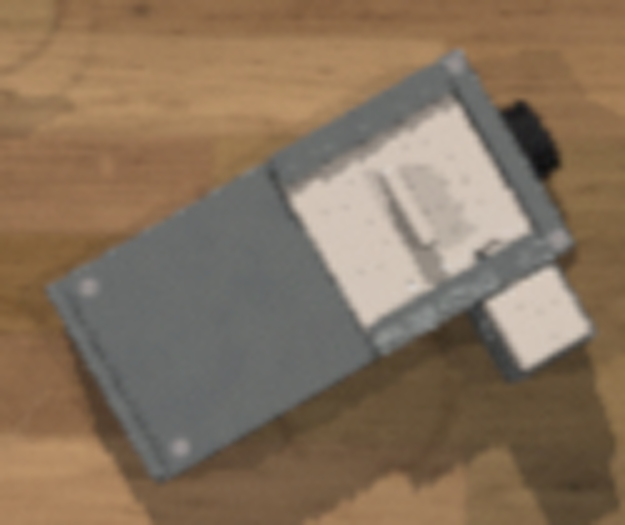

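Crop: white cover with its rib (crop 415,205) in the unit, white tab pad at (540,318), plain grey deck to the lower left. Fit: yaw about 30.8°, rib at (0.534, 0.046), tab at (0.490, -0.0055). Next move: above the tab with the fingers shut and tool y along the unit's x.

Request:
step_arm(rows=[[[40,-26,0],-9],[[80,-52,0],-18],[[120,-78,0],-27],[[160,-104,0],-36],[[200,-130,0],-45],[[240,-156,20],-54],[[280,-182,40],-63],[[320,-208,60],-72],[[360,-234,80],-80],[[400,-260,90],-88],[[440,-285,100],-95.5],[[440,-285,100],-95.5]], claw=1)

```text
clock: 2.3
eef_pos: [0.4907, -0.0038, 0.2031]
tool_rot: [0.492, 0.871, 0.0, -0.0]
ft_force: [-0.7, 0.2, 0.2]
grip_width: -0.0002
grasp_force: 0.0
```

```bash
cat > st.py <<'E'
from h import *
from scipy.spatial.transform import Rotation as R
o=bot.get_obs();p=o["eef_pos"];M=R.from_quat(o["tool_rot"]).as_matrix()
print(o["clock"],np.round(p,4),np.round(M[:,0],3),np.round(M[:,2],3),np.round(o["ft_force"],1),o["grip_width"])
th=np.radians(30.8);ux=np.array([np.cos(th),np.sin(th),0]);uy=np.array([-ux[1],ux[0],0]);O=np.array([.5344,.0457,0])
q=p-O;print("unit frame TCP mm",np.round([1e3*q@ux,1e3*q@uy,1e3*p[2]],1))
for n,t in(("tab",O-.065*ux-.022*uy),("behind rib",O-.028*uy)):
    e=t-p;e[2]=0;print(n,"tool shift",np.round(1e3*M.T@e,1))
E
python3 st.py
```

```text
2.3 [ 0.4907 -0.0038  0.2031] [-0.516  0.856  0.001] [-0.001  0.    -1.   ] [-0.7  0.2  0.2] -0.00024000189684612506
unit frame TCP mm [-62.9 -20.1 203.1]
tab tool shift [-1.8 -2.1 -0. ]
behind rib tool shift [-8.2 62.8 -0. ]
```

Request:
step_arm(rows=[[[-1,-2,25],0],[[-2,-2,50],0],[[-2,-2,68],0],[[-2,-2,72],0],[[-2,-2,75],0],[[-2,-2,78],0],[[-2,-2,80],0],[[-2,-2,80],0]])

```text
clock: 3.3
eef_pos: [0.4894, -0.0093, 0.1245]
tool_rot: [0.494, 0.869, -0.0, 0.001]
ft_force: [-1.8, -2.2, 4.7]
grip_width: -0.0001
grasp_force: 2.1
```

```bash
python3 - <<'E'
from h import *
d0=np.load("top_d.npy")
im,d=bot.camera("side");save("side1",cv2.resize(im[150:290,230:420],None,fx=4,fy=4,interpolation=cv2.INTER_CUBIC))
E
python3 st.py
```

```text
3.35 [ 0.4894 -0.0093  0.1245] [-0.512  0.859 -0.001] [ 0.001 -0.001 -1.   ] [-0.5 -2.5  5.2] -0.00012074425867070318
unit frame TCP mm [-66.8 -24.2 124.5]
tab tool shift [ 2.2  1.8 -0. ]
behind rib tool shift [-3.8 66.8  0. ]
```

View pics/side1.png

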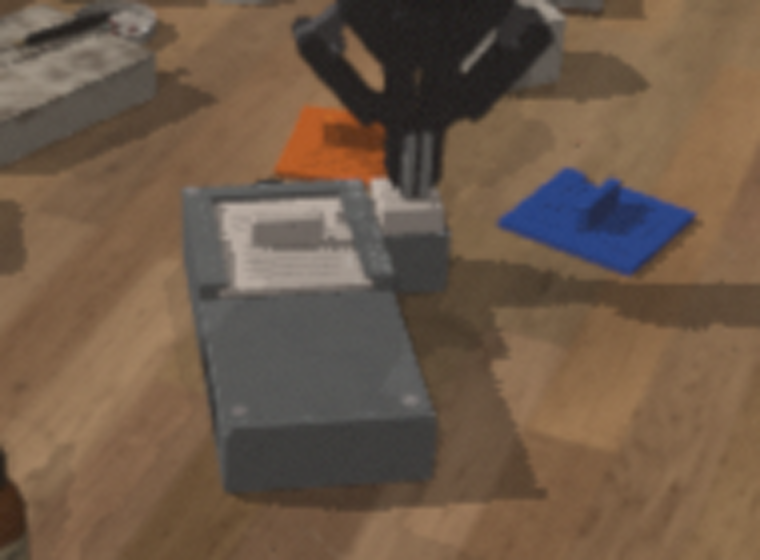

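The fingers stand on the tab, about 4 mm down, and the cover is still seated, its rib at crop (290,232). I'll press further.

Request:
step_arm(rows=[[[1,1,2],0],[[1,1,4],0],[[1,1,5],0],[[1,1,5],0],[[1,1,5],0]])

```text
clock: 3.98
eef_pos: [0.4898, -0.0078, 0.1195]
tool_rot: [0.494, 0.87, 0.0, 0.001]
ft_force: [-0.3, -3.0, 9.1]
grip_width: -0.0003
grasp_force: 4.3
```

```bash
cat > cov.py <<'E'
from h import *
def covy(cam="side"):
    im,d=bot.camera(cam)
    th=np.radians(30.8);ux=np.array([np.cos(th),np.sin(th)]);uy=np.array([-ux[1],ux[0]]);O=np.array([.5344,.0457])
    v,u=np.mgrid[140:300,220:420];uv=np.c_[u.ravel(),v.ravel()]
    w=world(cam,uv,d);q=np.c_[(w[:,:2]-O)@ux,(w[:,:2]-O)@uy,w[:,2]]*1e3
    # white-ish plate pixels
    c=im[140:300,220:420].reshape(-1,3).astype(int)
    white=(c.min(1)>110)&(c.max(1)-c.min(1)<60)
    k=white&(abs(q[:,0])<28)&(q[:,2]>33)&(q[:,2]<46)&(q[:,1]>-60)&(q[:,1]<150)
    r=(abs(q[:,0])<17)&(q[:,2]>46)&(q[:,2]<60)&(q[:,1]>-30)&(q[:,1]<140)
    print("plate n",k.sum(),"y pct",np.round(np.percentile(q[k,1],[1,50,99]),1),"x",np.round(np.percentile(q[k,0],[2,98]),1),"z",np.round(np.median(q[k,2]),1))
    if r.sum(): print("rib n",r.sum(),"y",np.round(np.percentile(q[r,1],[5,50,95]),1),"x",np.round(np.percentile(q[r,0],[5,95]),1))
    return im
if __name__=="__main__": covy()
E
python3 cov.py; python3 st.py
```

```text
plate n 467 y pct [-40.4  20.4  48.1] x [-27.1  26.8] z 40.1
rib n 109 y [ 4.9 11.1 13.5] x [-15.1  14.8]
4.025 [ 0.4898 -0.0078  0.1195] [-0.512  0.859 -0.001] [ 0.001 -0.001 -1.   ] [-0.7 -3.6  7.9] 6.13494431788928e-05
unit frame TCP mm [-65.7 -23.1 119.5]
tab tool shift [ 1.1  0.7 -0. ]
behind rib tool shift [-4.9 65.7  0.1]
```

The cover sprang about 9 mm forward (leading edge at y≈48). Next: lift, go behind the rib, and descend.

Request:
step_arm(rows=[[[0,0,-20],0],[[0,0,-38],0],[[2,20,-38],0],[[3,45,-38],0],[[3,66,-38],0],[[3,66,-38],0],[[3,66,-22],0],[[3,66,-8],0],[[3,66,-2],0],[[3,66,-2],0]])

```text
clock: 5.28
eef_pos: [0.5437, 0.0285, 0.12]
tool_rot: [0.494, 0.869, -0.001, -0.001]
ft_force: [-0.2, 0.4, 0.6]
grip_width: -0.0004
grasp_force: 0.0
```

```bash
python3 cov.py; python3 st.py
```

```text
plate n 435 y pct [-37.7  23.1  48.3] x [-27.2  27.1] z 40.9
rib n 164 y [-12.4   9.8  13.2] x [-14.7  14.7]
5.325 [0.5442 0.0286 0.1206] [-0.512  0.859  0.   ] [-0.001  0.    -1.   ] [ 0.7 -0.3  0.2] 6.420931767838609e-05
unit frame TCP mm [ -0.3 -19.7 120.6]
tab tool shift [ -2.3 -64.7   0. ]
behind rib tool shift [-8.3  0.3 -0. ]
```

Request:
step_arm(rows=[[[7,0,0],0],[[14,0,0],0],[[21,0,0],0],[[28,0,0],0],[[35,0,0],0],[[42,0,0],0],[[49,0,0],0],[[56,0,0],0],[[63,0,0],0],[[70,0,0],0],[[76,0,0],0],[[80,0,0],0]])

```text
clock: 6.82
eef_pos: [0.5032, 0.0978, 0.1209]
tool_rot: [0.494, 0.87, -0.0, -0.0]
ft_force: [0.5, -1.3, 1.8]
grip_width: -0.0005
grasp_force: 0.7
```

```bash
python3 - <<'E'
from cov import *
im=covy();save("side2",cv2.resize(im[150:290,230:420],None,fx=4,fy=4,interpolation=cv2.INTER_CUBIC))
E
python3 st.py
```

```text
plate n 492 y pct [ 36.9  92.5 116.2] x [-27.2  27.1] z 40.3
rib n 156 y [67.  78.5 81.2] x [-15.3  15.2]
6.875 [0.503  0.0982 0.1208] [-0.513  0.859  0.001] [-0.001  0.    -1.   ] [1.3 0.9 0.2] -0.0001268489438408387
unit frame TCP mm [-1.000e-01  6.120e+01  1.208e+02]
tab tool shift [-83.1 -64.9  -0. ]
behind rib tool shift [-89.2   0.1  -0.1]
```

View pics/side2.png

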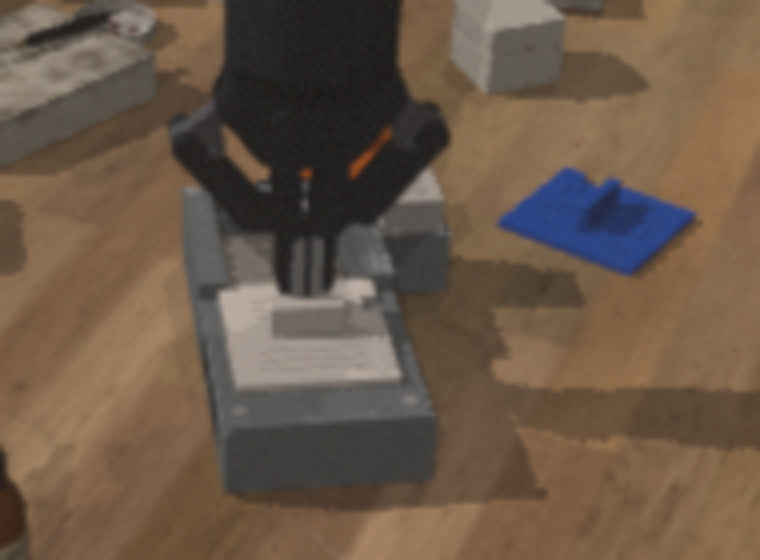

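The cover is at about 77 mm and straight. I'll push 17 mm more, then back off and lift.

Request:
step_arm(rows=[[[5,0,0],0],[[10,0,0],0],[[14,0,0],0],[[17,0,0],0],[[17,0,0],0]])

```text
clock: 7.5
eef_pos: [0.4945, 0.1124, 0.1208]
tool_rot: [0.494, 0.87, 0.0, -0.0]
ft_force: [-0.0, -0.8, -0.9]
grip_width: -0.0
grasp_force: 0.0
```

```bash
python3 cov.py; python3 st.py
```

```text
plate n 522 y pct [ 49.6 109.9 133.7] x [-27.2  27.4] z 40.2
rib n 152 y [85.5 96.3 99.1] x [-15.1  14.2]
7.55 [0.4945 0.1123 0.1208] [-0.512  0.859  0.001] [-0.001  0.    -1.   ] [1.2 0.4 0. ] 2.726558000897165e-05
unit frame TCP mm [-1.000e-01  7.760e+01  1.208e+02]
tab tool shift [-99.6 -64.9  -0. ]
behind rib tool shift [-1.056e+02  1.000e-01 -1.000e-01]
```

Request:
step_arm(rows=[[[-8,0,0],0],[[-12,0,0],0],[[-12,0,-30],0],[[-30,0,-70],0],[[-70,0,-110],0],[[-120,0,-140],0],[[-160,0,-150],0],[[-200,0,-150],0],[[-200,0,-150],0]])

```text
clock: 8.68
eef_pos: [0.5982, -0.0627, 0.2705]
tool_rot: [0.496, 0.868, -0.0, 0.0]
ft_force: [-1.1, 0.2, 0.1]
grip_width: -0.0
grasp_force: 0.0
```

```bash
python3 - <<'E'
from cov import *
im=covy();save("side3",cv2.resize(im[120:340,150:420],None,fx=2.5,fy=2.5,interpolation=cv2.INTER_CUBIC))
E
python3 st.py
```

```text
plate n 616 y pct [ 44.5 104.5 133.3] x [-26.9  27.2] z 40.2
rib n 127 y [91.1 96.7 99.1] x [-15.   15.1]
8.725 [ 0.5974 -0.0613  0.2703] [-0.51   0.86   0.001] [-0.001  0.    -1.   ] [ 0.1 -0.1  0.5] 7.654081006270409e-05
unit frame TCP mm [  -0.7 -124.1  270.3]
tab tool shift [ 1.019e+02 -6.460e+01  1.000e-01]
behind rib tool shift [96.1  0.4  0.1]
```

View pics/side3.png

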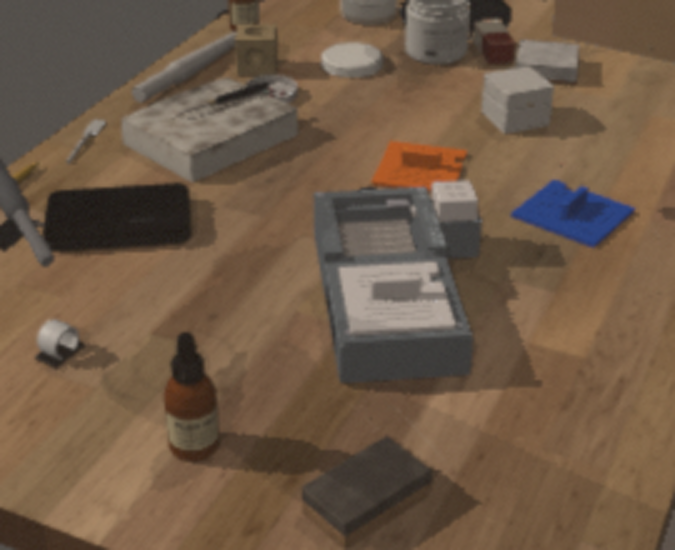

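The cover lies flat on the deck at crop (397,297), clear of the rails. The filter is uncovered (375,235), the tab is up (455,200), and the bottle, sanding block and loupe have not moved.

```bash
python3 -c "from workcell import bot; print(bot.job_done())"
```

```text
the job is handed in; nothing more can be done
None
```

I pressed the tab until the cover sprang forward, then pushed the cover fully out of its rails: it lies flat on the landing deck with the filter uncovered, the bottle, sanding block and loupe look undisturbed, and the job was handed in at about 8.7 s.

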